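# Load the spark-trap pot and screw down its clamp ring

## Robot

A 6-joint arm with a two-finger parallel gripper is mounted at the origin on the work surface; the furniture and walls round the work are solid. World frame = base frame: x ahead of the robot, y to its left, z up, the work surface at z = 0. Lengths are in mm, angles in rad, forces in N, time in s.
With the tool pointing down it reaches from about 275 to 1000 mm from the base axis. Payload 8.4 kg.
Tool frame: the origin (TCP) lies at the centre of the arm's flange, where the gripper is bolted on; the fingertips stand 173 mm ahead of it and the grasp point (between the pads) lies 155 mm ahead of it; z points along the fingers, y is the direction in which the jaws open and shut (so a half turn about z gives the same grasp; the last joint's range is limited). The gripper opens to 85 mm and grips with 20 to 120 N. Pads are 22 mm wide; open, the fingers measure 114 mm over their backs; the gripper's body (76 mm by 85 mm) begins 54 mm behind the grasp point. The pads swing forward as they close: fully open they stand 13 mm farther back than shut.
Start: joints at [1.137, 0.353, 1.633, -0, 1.155, -0.002], TCP at [261.566, 567.638, 404.681] pointing down, gripper open.
Joint ranges: [-2.63, 2.63], [-0.92, 2.1], [0.06, 2.66], [-1.3, 4.44], [0, 2.69], [-3.02, 3.02]. Speed limits (rad/s): [2.22, 2.22, 2.79, 3.14, 3.14, 3.14].

## Interface

Orientations are given as [roll, pitch, yaw] about the fixed x, y, z axes, in that order (R = Rz(yaw) Ry(pitch) Rx(roll)).
In Python, from rig import sense, grab_frame, camera_model, sign_off gives the robot as it stands. The module is installed in compiled form; this text tells all that it offers.
- The arm moves only by the tool step_arm, never from a script. Its argument "commands" is a list of rows, each a list of 3 entries, a list of its own where there are three numbers: the shift along the tool's x, y, z in mm, then the turn about the tool's z in rad, then the opening, from 0 (shut) to 1 (fully open). A call has 1 to 20 rows; each row shifts and turns the pose as measured when the row begins, along the tool's axes as they then stand; what a row does not reach is not made up. A row lasts 1/8 s, in which the tool goes at most 62.5 mm and 10.7 degrees, less where a joint would pass 70% of its speed; a pose out of reach is approached as far as the arm can. A call with a gripper value outside its range is refused whole. The fingers move at their own pace and stop on an object; "force" is the grip in N (left out, the last holds). Time passes only in rows, so rows that do not move let the fingers close. It gives the time, the measured TCP pose, the force and the opening at its end, in the units of the state.
- sense(): the state, without advancing time (a new reading comes with each control period).
- grab_frame(name): name is "side" or "top"; returns the picture (480x640x3 uint8, blue, green, red); there is no depth.
- camera_model(name): a dict with "fx", "fy", "cx", "cy" (pixels), "dist" ([k1, k2, p1, p2, k3] as OpenCV has them; the pictures are not rectified), "R" (3x3) and "t" (3): a world point X has camera coordinates R X + t. Camera axes: x right, y down, z forward; pixel columns grow to the right and rows downward; lengths in mm; the calibration is good to about 2 mm. A picture is of the moment at which its call begins. camera_model takes no time and is no camera call.
- sign_off(): hands the job in, once; it reports no verdict.
The state is a dict: "clock": time; "qpos": joint angles; "qvel": joint speeds; "joint_efforts": joint torques, N m; "eef_pos": TCP position; "tcp_rot": TCP orientation; "contact_force": force on the tool from outside, world axes, zero at the start; "wrist_torque": the same for the moment, N m; "opening": opening from 0.0 (shut) to 1.0 (fully open).
Only numpy, scipy, OpenCV 4.12 (cv2) and the standard library are available. Lean on these libraries where they do the work, as an engineer would, in place of code of your own. Each camera call takes 0.05 s, during which the arm holds its last target. There are 200 camera calls.

## Task

Put the dust extractor's spark trap back together: lower the pleated filter cartridge into the round pot, then set the perforated spark screen on top of it, both with the handle up and inside the pot. Then put the clamp ring over the mouth with its lugs in the gaps between the pot's thread ramps and screw it clockwise (seen from above) to its stop, so that it stays down by itself and clamps screen and filter against the spring; let go of everything.

Things in the scene. Friction and masses are not known exactly. Their poses are not given: they have to be found in the camera images.
- pot_mouth (a point): Centre of the open mouth of the fixed dark steel pot, level with its rim, 120 mm above the bench; z up. Clear bore 96 mm, wall 4 mm; bolted flange 160 mm across, 8 mm thick. x points to the side with the outlet pipe (50 mm across, axis 45 mm above the bench, ending 105 mm from the pot's axis).
- pot_gap (a point): Centre of the entry gap above the outlet pipe, outside the wall; same axes as pot_mouth. Four steel thread ramps stand out 7 mm round the wall below the rim (118 mm across). Between them: four gaps 28 degrees wide, centred 0, 90, 180, 270 degrees from x. Clockwise from a gap's centre a ramp begins at 15 degrees, its underside descends 9 mm over 56 degrees, and a stop block ends it at 71 degrees.
- seat (a joint): Travel (m, positive down) of the spring-loaded flat seat in the pot. At 0 its top is 90 mm below the rim; it gives up to 12 mm, beginning at about 8 N and growing by 0.7 N per mm. About 0.007 when the ring is screwed home.
- filter_mid (a point): Centre, half-way up, of the filter cartridge: paper-pleated cylinder 92 mm across, 62 mm tall, rubber ends, lower edge bevelled; on top an upright black grip tab 44 mm long (x), 12 mm thick (y), 28 mm tall, from 17 to 45 mm above this point. The point is 45 mm above its underside; z up; 0.15 kg. Seated in the pot, the point is 45 mm below the mouth until the ring presses it lower.
- screen_mid (a point): Centre, half-way up, of the spark screen: steel cup turned upside-down, 92 mm across, 36 mm tall, hollow below (82 mm inside, 32 mm deep: clears the filter's tab), lower edge drawn in 2 mm, perforated top, strap handle 44 mm long (x), 12 mm thick (y), 24 mm tall, from 6 to 30 mm above this point. The point is 30 mm above its lower edge; z up. 0.15 kg. Seated on the filter, the point is 2 mm above the mouth.
- ring_mid (a point): Centre, half-way up, of the ribbed aluminium clamp ring, 130 mm across, 82 mm tall; z up. A straight cross-bar on two legs stands over it: 94 mm long (x), 12 mm thick (y), 20 mm tall, from 21 to 41 mm above this point. Below a 5 mm top with a 68 mm hole its skirt is 24 mm deep, 122 mm inside; the point is 41 mm above the skirt's lower edge. 0.18 kg.
- ring_lug (a point): One of four inward lugs at the skirt's lower edge (12 mm wide, 4 mm thick, 109 mm between opposite ones), at 0, 90, 180, 270 degrees from the bar: two lie below the bar's ends. Same axes as ring_mid. With the bar in line with or square to the outlet pipe the lugs pass the gaps and the ring rests on the screen, ring_mid 25 mm above the mouth.
- ring: The clamp ring; origin at the centre of its skirt's lower edge, x along the bar. From the gaps' centres it screws clockwise by 65 degrees to its stop and comes down with the ramps to ring_mid about 18 mm above the mouth; this takes about 0.5 N m and a light push down that follows it. The other way it is blocked after about 8 degrees.
- screen: The spark screen; origin at the centre of its lower edge, z up.
- filter: The filter cartridge; origin at the centre of its underside, z up.
Not all that is in view belongs to the job. Leave any turquoise look-alike of the screen alone.

How it is judged (in metres and radians):
On the way, in this order (a step that is already met when the one before it is completed fails the run):
1. the filter cartridge stands upright on the seat in the pot (z of filter_mid in the frame of pot_mouth below -0.04 m and horizontal distance between filter_mid and pot_mouth below 0.006 m and angle between filter_mid's own z axis and vertical below 0.08 rad), for 0.2 s.
2. the spark screen lies flat on the filter in the pot, handle up (z of screen_mid in the frame of pot_mouth below 0.006 m and horizontal distance between screen_mid and pot_mouth below 0.006 m and angle between screen_mid's own z axis and vertical below 0.08 rad), for 0.2 s.
At the end, for the whole second after the job is handed in: Filter below, screen above it and ring on top, all within 6 mm of the pot's axis and at rest; the ring is level, screwed down to within about 2.5 mm of its lowest position (its centre less than 20.5 mm above the mouth), and by itself presses on the screen with more than 4.5 N (z of filter_mid in the frame of pot_mouth below -0.046 m and horizontal distance between each of filter_mid, screen_mid, ring_mid and pot_mouth below 0.006 m and z of screen_mid in the frame of pot_mouth below 0 m and z of ring_mid in the frame of pot_mouth below 0.0205 m and angle between ring_mid's own z axis and vertical below 0.06 rad and contact force between ring and screen above 4.5 N and linear speed of each of ring, screen, filter below 0.01 m/s); the robot touches nothing.
It also fails if it takes over 69 s, if anything falls off the work surface, if the arm or the gripper's body presses on something with over 40 N, if the wrist force passes 120 N, or if a joint passes its speed limit or range.

## Working session

There is one attempt and no reset: what is moved stays moved. The work goes in short steps, Python scripts to look and compute and a tool call to move; the robot and the scene stay as the last step left them, time stands still between calls to the robot, and variables do not carry over. Pictures are saved under pics/ and viewed, about 8 in all and at most 12, crops included, and the job is handed in when it is done.

Besides the shell and the picture viewer there is one more tool, called by a JSON object that holds its "method" and its "body". step_arm: Moves the arm, as the interface text tells. Its arguments: {"type":"object","properties":{"commands":{"type":"array","items":{"type":"array"}},"force":{"type":"number"}},"required":["commands"]}

```bash
mkdir -p pics
cat > h.py <<'E'
import numpy as np, cv2
from rig import sense, grab_frame, camera_model, sign_off
def cm(n):
    c=camera_model(n); K=np.array([[c['fx'],0,c['cx']],[0,c['fy'],c['cy']],[0,0,1]]); return K,np.array(c['dist'],float),np.array(c['R']),np.array(c['t']).ravel()
def ray(n,px):
    K,d,R,t=cm(n); u=cv2.undistortPoints(np.array(px,float).reshape(-1,1,2),K,d).reshape(-1,2)
    return -R.T@t, np.c_[u,np.ones(len(u))]@R
def onz(n,px,z):
    o,d=ray(n,px); return o+d*((z-o[2])/d[:,2])[:,None]
def proj(n,X):
    K,d,R,t=cm(n); return cv2.projectPoints(np.array(X,float).reshape(-1,1,3),cv2.Rodrigues(R)[0],t,K,d)[0].reshape(-1,2)
E
python3 - <<'E'
from h import *
for n in('side','top'):
    cv2.imwrite(f'pics/{n}0.png',grab_frame(n)); K,d,R,t=cm(n); print(n,-R.T@t,R[2],K[0,0])
print(sense())
E
```

```text
side [480.91064111 809.72095789 533.51856643] [-0.01122482 -0.88147104 -0.47210466] 465.8291113248714
top [ 244.70587828  -34.28261653 1510.08881861] [ 0.14543182  0.02085555 -0.98914844] 623.6176249826779
{'clock': 0.1, 'qpos': array([ 1.13661700e+00,  3.53582004e-01,  1.63405483e+00,  1.08454007e-05,
        1.15520882e+00, -2.38091634e-03]), 'qvel': array([-0.00077159, -0.00262387, -0.00150974, -0.00057174, -0.00069923,
       -0.00209787]), 'joint_efforts': array([-1.95927401e-03, -6.06358051e+01, -3.42817712e+01, -1.40819288e-04,
        3.99492244e-03, -2.45560466e-05]), 'eef_pos': array([261.46462096, 567.44887868, 404.03678591]), 'tcp_rot': array([-3.14033967e+00, -1.29000108e-05,  2.70978985e+00]), 'contact_force': array([ 0.11611737, -0.85960005, -0.35803744]), 'wrist_torque': array([ 0.05193586, -0.05737169, -0.05029794]), 'opening': 1.001954874413877}
```

View pics/side0.png

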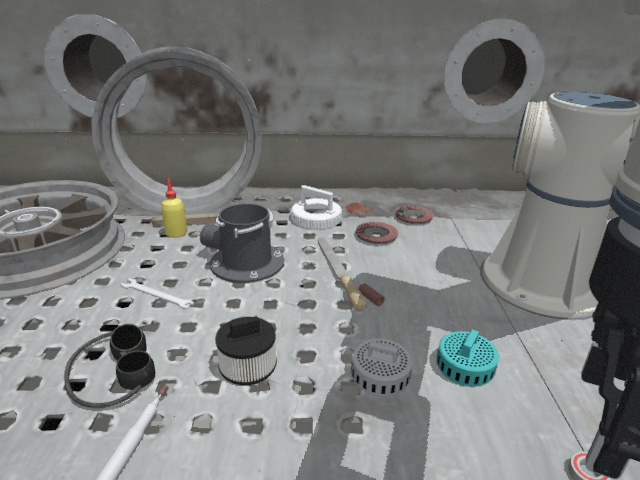

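View pics/top0.png

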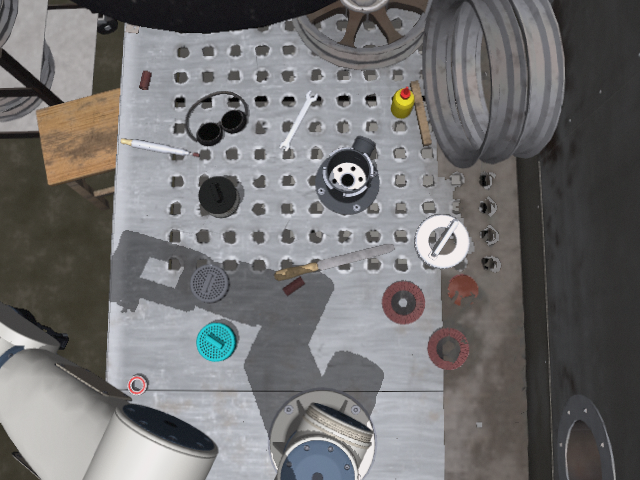

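Side view: pot (245,240), filter (246,350), grey screen (381,366), ring (316,210). Top view: pot (348,175), filter (218,195), grey screen (209,284), ring (442,241). The turquoise cup at top (216,342) is the look-alike, so the grey one is the screen. One enlarged crop mosaic to confirm.

Run:
```python
from h import *
t=cv2.imread('pics/top0.png'); s=cv2.imread('pics/side0.png')
def crop(im,c,w=80,h=60): return cv2.resize(im[c[1]-h//2:c[1]+h//2,c[0]-w//2:c[0]+w//2],(400,300),interpolation=cv2.INTER_CUBIC)
cv2.imwrite('pics/mos.png',np.vstack([np.hstack([crop(t,(348,175)),crop(t,(218,195))]),np.hstack([crop(t,(209,284)),crop(t,(442,241))])]))
def blob(im,m,c,r=55):
    k=np.zeros(m.shape,np.uint8); cv2.circle(k,c,r,255,-1); m=cv2.bitwise_and(m,k)
    n,l,st,ce=cv2.connectedComponentsWithStats(m); i=1+st[1:,4].argmax(); return ce[i],st[i]
g=cv2.cvtColor(t,cv2.COLOR_BGR2GRAY)
print('ring',blob(t,cv2.inRange(g,225,255),(442,241),35))
print('filter',blob(t,cv2.inRange(g,0,60),(218,195),30))
for n,c,z in [('pot',(348,170),120),('filter',(218,195),62),('screen',(209,284),36),('ring',(442,241),41)]: print(n,onz('top',c,z))
```

```text
ring (array([442.12357143, 241.36928571]), array([ 417,  216,   52,   51, 1400], dtype=int32))
filter (array([217.22658341, 194.80107047]), array([ 199,  177,   38,   37, 1121], dtype=int32))
pot [[626.13014379 -62.75185466 120.        ]]
filter [[582.42147929 247.13382137  62.        ]]
screen [[371.32122695 268.32422509  36.        ]]
ring [[ 472.84034997 -287.39440398   41.        ]]
```

View pics/mos.png

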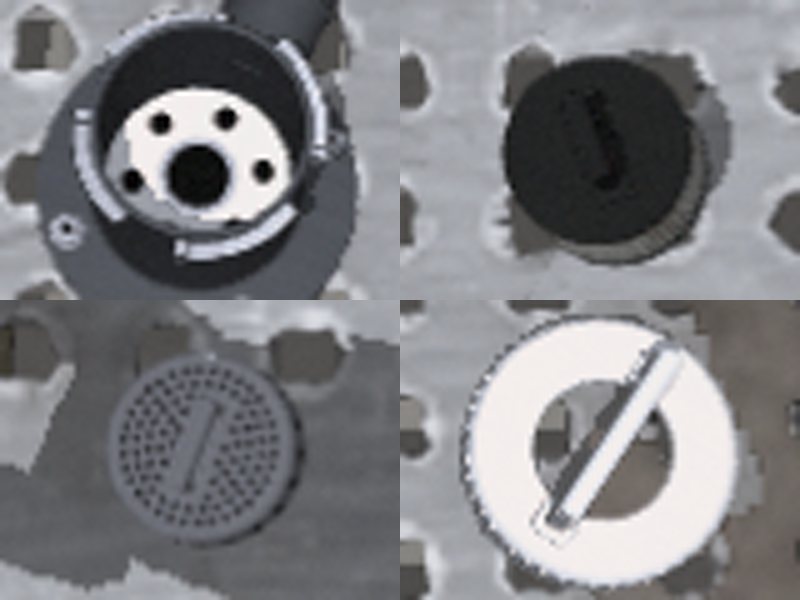

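Crops (5x): the pot is at top left with its bore, seat and ramps visible; the filter has a dark tab; the grey perforated screen has a strap handle; the white ring's bar runs diagonally. That confirms the grey cup as the screen, since it has the right shape and isn't turquoise. Next I'll refine centres and yaws.

Run:
```python
from h import *
from scipy.optimize import least_squares
t=cv2.imread('pics/top0.png'); s=cv2.imread('pics/side0.png')
def crop(im,c,w=40,h=30,st=1):
    a=im[c[1]-h:c[1]+h,c[0]-w:c[0]+w]; a=cv2.resize(a,(400,300),interpolation=cv2.INTER_CUBIC)
    if st: 
        g=a.astype(float); lo,hi=0,70; a=(np.clip((g-lo)/(hi-lo),0,1)*255).astype(np.uint8)
    return a
cv2.imwrite('pics/mos2.png',np.vstack([np.hstack([crop(t,(218,195),28,21),crop(s,(246,340),48,36)]),np.hstack([crop(s,(381,366),48,36,0),crop(s,(245,235),60,45,0)])]))
# radial edge: strongest gradient near expected radius in world plane, circle fit
g=cv2.GaussianBlur(cv2.cvtColor(t,cv2.COLOR_BGR2GRAY),(3,3),0).astype(np.float32)
def fit(n,c,z,rad,sign=0,tol=9):
    c=np.array(c,float)
    for it in range(4):
        a=np.radians(np.arange(0,360,4)); r=np.arange(rad-tol,rad+tol,.5)
        P=np.stack([c[0]+r[None]*np.cos(a)[:,None],c[1]+r[None]*np.sin(a)[:,None],np.full((len(a),len(r)),z)],-1)
        uv=proj('top',P.reshape(-1,3)).astype(np.float32).reshape(len(a),len(r),2)
        v=cv2.remap(g,uv[...,0],uv[...,1],cv2.INTER_LINEAR)
        d=np.gradient(v,axis=1); d=abs(d) if sign==0 else d*sign
        i=d.argmax(1); pts=P[np.arange(len(a)),i][:,:2]
        f=least_squares(lambda p:np.hypot(*(pts-p[:2]).T)-p[2],[*c,rad],loss='soft_l1',f_scale=1); c=f.x[:2]
    e=abs(f.fun); print(n,f.x.round(1),'med res',np.median(e).round(2))
fit('pot inner',(626-8,-63),120,48,0);fit('pot outer',(618,-63),120,52,0)
fit('flange',(618,-63),8,80,1)
fit('filter',(582,247),62,46,1); fit('screen',(371,268),36,46,0); fit('ring',(473,-287),29,65,-1); fit('ring hole',(473,-287),29,34,1)
```

```text
pot inner [628.6 -61.3  48.7] med res 2.63
pot outer [621.  -60.4  54.7] med res 2.2
flange [625.7 -62.3  80.6] med res 0.68
filter [583.8 249.4  46.7] med res 0.84
screen [375.4 266.3  43.1] med res 2.02
ring [ 474.6 -289.7   64.2] med res 0.62
ring hole [ 475.6 -289.7   34.1] med res 0.5
```

View pics/mos2.png

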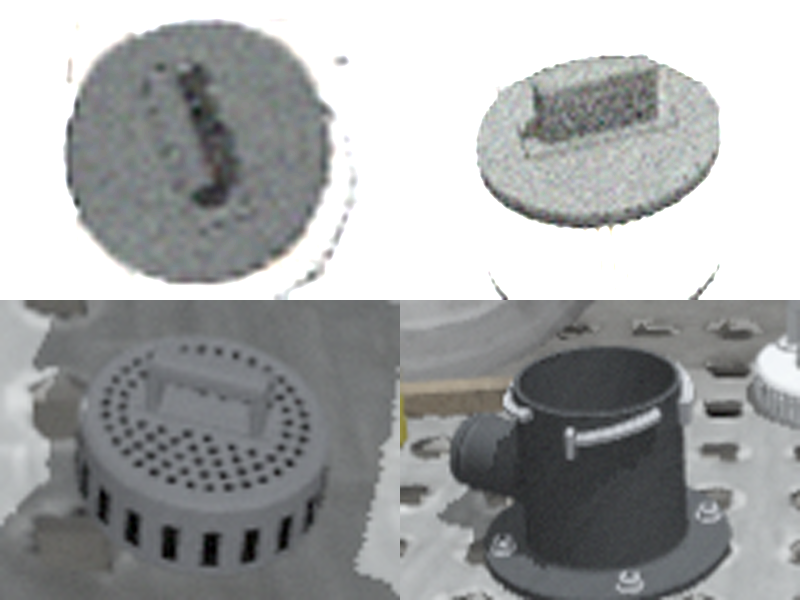

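Contrast crops: the tab's front top edge in the side view runs from about px (231,325) to (260,320). The screen handle's front top edge runs (368.5,346.8)–(396.6,351.6). The pot rim and ramps are clear, and the pipe is on the left. Computing yaws.

Run:
```python
from h import *
def seg(n,a,b,z):
    P=onz(n,[a,b],z); d=P[1]-P[0]; print(n,P[:,:2].round(1).tolist(),'mid',P.mean(0)[:2].round(1),'len',np.hypot(*d[:2]).round(1),'yaw',np.degrees(np.arctan2(d[1],d[0])).round(1))
S=lambda x,y,o,k:(o[0]+x/k,o[1]+y/k)
k=400/96
print('tab side front');seg('side',S(138,88,(198,304),k),S(258,65,(198,304),k),90)
print('tab bottom front');seg('side',S(126,155,(198,304),k),S(265,127,(198,304),k),62)
print('tab top shadow side');seg('top',S(190,65,(190,174),400/56),S(220,200,(190,174),400/56),80)
print('screen handle');seg('side',S(148,72,(333,330),k),S(265,90,(333,330),k),60);seg('side',S(150,47,(333,330),k),S(270,69,(333,330),k),60)
seg('top',S(208,400-300,(169,254),5),S(182,490-300,(169,254),5),60)
print('screen c',onz('top',(209.6,283.6),36))
print('ring bar');seg('top',(434,255),(456.4,221),82)
c=np.array([626.5,-62]);o=(308,145)
for A,B in [((283,45),(325,155)),((297,212),(180,250)),((120,218),(80,115)),((105,45),(225,17))]:
    a=onz('top',[S(*A,o,5)],109)[0,:2]-c; b=onz('top',[S(*B,o,5)],102)[0,:2]-c
    f=lambda v:(np.degrees(np.arctan2(v[1],v[0]))%360).round(1)
    print('ramp',f(a),f(b),np.hypot(*a).round(1),np.hypot(*b).round(1),'gap mod90',(f(a)+15)%90,(f(b)+71)%90)
# side view rim of pot: outer ellipse extremes local crop origin (185,190), k=400/120
k=400/120;o=(185,190)
for p in [(114,88),(282,88),(198,46),(198,117)]: print('rim',onz('side',[S(*p,o,k)],120).round(1))
print('pipe',onz('top',[(365,148)],45))
print('proj pot side rim centre',proj('side',[[626.5,-62,120]]),'expect px',S(198,80,o,k))
```

```text
tab side front
side [[603.9, 264.0], [562.7, 250.3]] mid [583.3 257.2] len 43.4 yaw -161.6
tab bottom front
side [[609.9, 267.5], [561.4, 251.2]] mid [585.6 259.3] len 51.2 yaw -161.5
tab top shadow side
top [[607.2, 247.8], [561.3, 236.5]] mid [584.2 242.2] len 47.3 yaw -166.2
screen handle
side [[399.2, 275.8], [358.4, 284.9]] mid [378.8 280.4] len 41.8 yaw 167.5
side [[397.2, 262.4], [354.9, 273.9]] mid [376.1 268.1] len 43.8 yaw 164.8
top [[392.8, 260.2], [350.5, 271.5]] mid [371.6 265.8] len 43.9 yaw 165.1
screen c [[372.27905954 266.90226956  36.        ]]
ring bar
top [[433.8, -260.9], [513.5, -315.3]] mid [ 473.7 -288.1] len 96.5 yaw -34.3
ramp 315.8 260.4 57.1 59.9 gap mod90 60.80000000000001 61.39999999999998
ramp 229.4 171.2 59.8 55.6 gap mod90 64.4 62.19999999999999
ramp 138.9 80.0 54.9 55.6 gap mod90 63.900000000000006 61.0
ramp 46.1 346.9 59.6 58.2 gap mod90 61.1 57.89999999999998
rim [[676.  -42.6 120. ]]
rim [[573.9 -45.2 120. ]]
rim [[ 633.7 -106.   120. ]]
rim [[619.6  -4.8 120. ]]
pipe [[ 701.84517504 -106.01714067   45.        ]]
proj pot side rim centre [[244.90346528 212.57835328]] expect px (244.4, 214.0)
```

Filter ≈ (584,250), yaw 18°. Screen ≈ (373,267), yaw −15°. Ring ≈ (475,−289), bar yaw −34°. Pot ≈ (626.5,−62), pipe yaw −29°. Moving over the filter.

{"method": "step_arm", "body": {"commands": [[[-43, -15.5, 0], 0, 1], [[-43, -15.5, 0], 0, 1], [[-43, -15.5, 0], 0, 1], [[-43, -15.5, 0], 0, 1], [[-43, -15.5, 0], 0, 1], [[-43, -15.5, 0], 0, 1], [[-43, -15.5, 0], 0, 1], [[-43, -15.5, 0], 0, 1], [[-43, -15.5, 0], 0, 0.6], [[-43, -15.5, 0], 0, 0.6], [[0, 0, 0], -0.15, 0.6], [[0, 0, 0], -0.15, 0.6], [[0, 0, 0], -0.15, 0.6], [[0, 0, 0], -0.15, 0.6], [[0, 0, 0], -0.15, 0.6]], "force": 60}}

```text
clock: 1.98
eef_pos: [596.7, 234.8, 397.8]
tcp_rot: [-3.139, -0.01, -2.8]
contact_force: [0.3, 0.2, 0.1]
opening: 0.601
```

```bash
cat >> h.py <<'E'
def plan(x,y,z,yawdeg):
    s=sense(); p=s['eef_pos']; w=s['tcp_rot'][2]; d=np.array([x,y,z])-p
    c,q=np.cos(w),np.sin(w); turn=-((np.radians(yawdeg)-w+np.pi)%(2*np.pi)-np.pi)
    print('clock',round(s['clock'],2),'pos',p.round(1),'rpy',np.degrees(s['tcp_rot']).round(2),'F',s['contact_force'].round(1),'T',s['wrist_torque'].round(2),'open',round(s['opening'],3),'q6',s['qpos'][5].round(2))
    print('shift tool',np.round([c*d[0]+q*d[1],q*d[0]-c*d[1],-d[2]],1),'turn',round(turn,3))
E
python3 -c "
from h import *
plan(584.3,250,238,198.4)"
```

```text
clock 1.98 pos [596.7 234.8 397.8] rpy [-179.84   -0.58 -160.44] F [0.3 0.2 0.1] T [ 0.04  0.03 -0.02] open 0.601 q6 -1.54
shift tool [  6.6  18.4 159.8] turn 0.02
```

{"method": "step_arm", "body": {"commands": [[[3.3, 9.2, 35], 0.01, 0.5], [[3.3, 9.2, 35], 0.01, 0.5], [[0, 0, 30], 0, 0.5], [[0, 0, 0], 0, 0.5]]}}

```text
clock: 2.48
eef_pos: [583.0, 249.6, 294.7]
tcp_rot: [-3.138, -0.011, -2.819]
contact_force: [1.3, -0.2, -0.5]
opening: 0.502
```

```bash
python3 -c "
from h import *
plan(584.3,250,238,198.4)
s=grab_frame('side'); cv2.imwrite('pics/a.png',cv2.resize(s[230:410,170:330],(640,720))[:600])
cv2.imwrite('pics/a_full.png',s)"
```

```text
clock 2.48 pos [583.  249.6 294.7] rpy [-179.82   -0.62 -161.49] F [ 1.3 -0.2 -0.5] T [-0.02 -0.05  0.  ] open 0.502 q6 -1.49
shift tool [-1.4 -0.  56.7] turn 0.002
```

View pics/a.png

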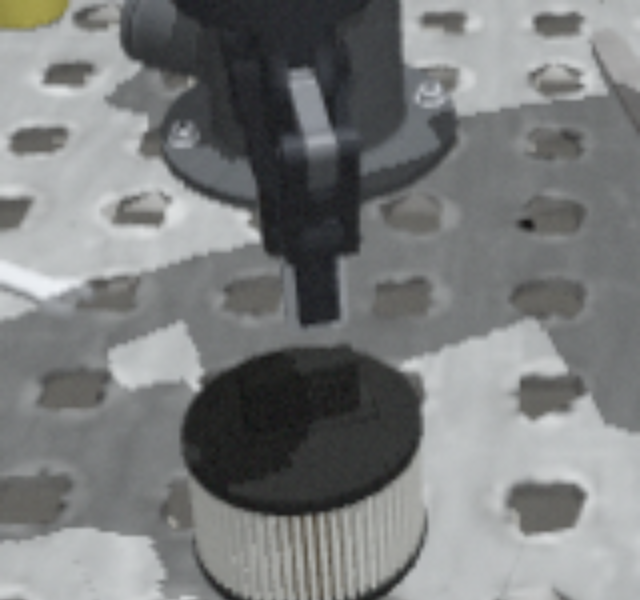

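```bash
python3 -c "
from h import *
P=lambda X:((proj('side',X)-[170,230])*4).round(0).tolist()
print('tip',P([[583,249.6,122]]),'tip with tilt',P([[581.3,249,122]]),'filter top c',P([[584,250,62]]),'filter top extremes',P([[538,250,62],[630,250,62],[584,296,62],[584,204,62]]))
print('tip -> x', onz('side',[(170+320/4,230+325/4)],122))
s=cv2.imread('pics/side0.png');t=grab_frame('top');cv2.imwrite('pics/top1.png',t)
"
```

```text
tip [[301.0, 288.0]] tip with tilt [[306.0, 287.0]] filter top c [[308.0, 415.0]] filter top extremes [[428.0, 416.0], [188.0, 414.0], [291.0, 498.0], [323.0, 341.0]]
tip -> x [[573.09942108 271.89812234 122.        ]]
```

The near fingertip at (320,325) projects to (573,272), which is exactly where the near finger should be, so the grasp is aligned. Descending.

{"method": "step_arm", "body": {"commands": [[[-1.5, 0, 15], 0, 0.5], [[-1.5, 0, 15], 0, 0.5], [[0, 0, 15], 0, 0.5], [[0, 0, 11], 0, 0.5], [[0, 0, 0], 0, 0.5], [[0, 0, 0], 0, 0], [[0, 0, 0], 0, 0], [[0, 0, 0], 0, 0], [[0, 0, 0], 0, 0]]}}

```text
clock: 3.7
eef_pos: [588.5, 251.0, 241.0]
tcp_rot: [-3.139, -0.001, -2.819]
contact_force: [-1.3, 0.8, -1.3]
opening: 0.126
```

```bash
python3 -c "
from h import *
plan(586.5,250.5,238,198.4)"
```

```text
clock 3.7 pos [588.5 251.  241. ] rpy [-1.7987e+02 -6.0000e-02 -1.6153e+02] F [-1.3  0.8 -1.3] T [-0.    0.04  0.  ] open 0.126 q6 -1.49
shift tool [2.  0.1 3. ] turn 0.001
```

{"method": "step_arm", "body": {"commands": [[[0, 0, -20], 0, 0], [[0, 0, -40], 0, 0], [[0, 0, -50], 0, 0], [[0, 0, -50], 0, 0], [[7.5, -38.6, 0], 0, 0], [[7.5, -38.6, 0], 0, 0], [[7.5, -38.6, 0], 0, 0], [[7.5, -38.6, 0], 0, 0], [[7.5, -38.6, 0], 0, 0], [[7.5, -38.6, 0], 0, 0], [[7.5, -38.6, 0], 0, 0], [[7.5, -38.6, 0], 0, 0], [[0, 0, 0], 0, 0]]}}

```text
clock: 5.32
eef_pos: [629.5, -69.5, 428.2]
tcp_rot: [-3.135, 0.018, -2.817]
contact_force: [-0.2, 0.1, -1.3]
opening: 0.13
```

```bash
python3 -c "
from h import *
plan(629.3,-61,400,198.5)
s=grab_frame('side'); cv2.imwrite('pics/b.png',cv2.resize(s[100:300,170:330],None,fx=3,fy=3)); cv2.imwrite('pics/b_full.png',s)"
```

```text
clock 5.33 pos [629.5 -69.5 428.2] rpy [-179.64    1.01 -161.4 ] F [-0.2  0.1 -1.3] T [0.01 0.02 0.04] open 0.13 q6 -2.01
shift tool [-2.5  8.1 28.2] turn 0.002
```

View pics/b.png

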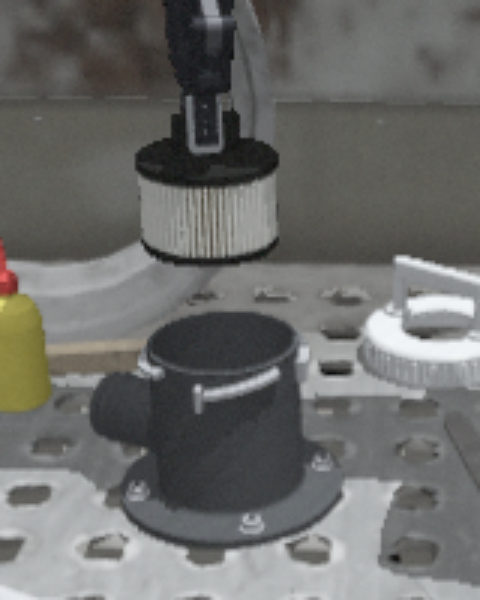

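Filter is held level above the pot. Filter bottom spans x 142–277 (crop) and the rim 147–300. Correct, settle, then compare numerically.

{"method": "step_arm", "body": {"commands": [[[-2.5, 8, 15], 0, 0], [[0, 0, 10], 0, 0], [[0, 0, 0], 0, 0], [[0, 0, 0], 0, 0]]}}

```text
clock: 5.88
eef_pos: [629.1, -55.9, 401.8]
tcp_rot: [-3.137, 0.017, -2.813]
contact_force: [0.0, -0.3, -1.6]
opening: 0.127
```

```bash
python3 -c "
from h import *
plan(629.3,-61,400,198.5)
s=grab_frame('side'); cv2.imwrite('pics/c.png',cv2.resize(s[130:230,190:300],None,fx=6,fy=6,interpolation=cv2.INTER_CUBIC))"
```

```text
clock 5.88 pos [629.1 -55.9 401.8] rpy [-179.75    0.99 -161.18] F [ 0.  -0.3 -1.6] T [ 0.02  0.03 -0.01] open 0.127 q6 -1.99
shift tool [ 1.4 -4.9  1.8] turn 0.006
```

View pics/c.png

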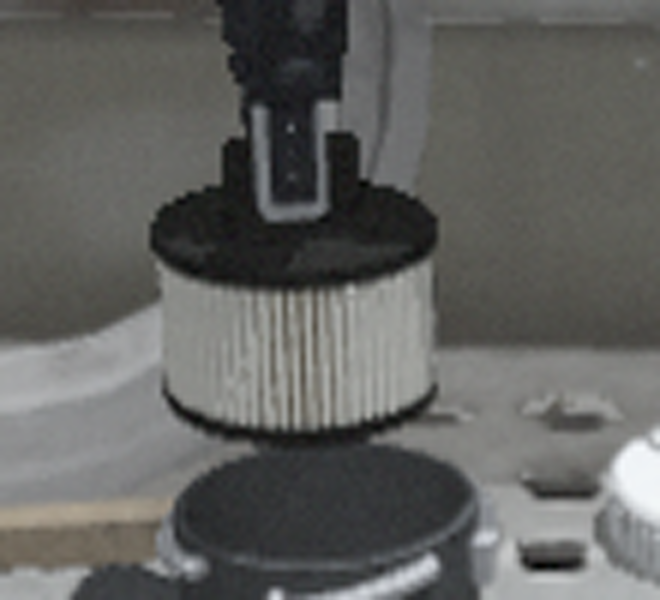

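```bash
python3 -c "
from h import *
def ony(px,y):
    o,d=ray('side',[px]); return (o+d[0]*((y-o[1])/d[0,1])).round(1)
print('filter bottom l/r',ony((190+163/6,130+395/6),-56),ony((190+438/6,130+395/6),-56))
print('filter top l/r',ony((190+151/6,130+232/6),-56),ony((190+438/6,130+232/6),-56))
print('rim l/r',ony((190+172/6,130+508/6),-62),ony((190+482/6,130+508/6),-62))
"
```

```text
filter bottom l/r [679.2 -56.  159.5] [586.7 -56.  160.6]
filter top l/r [678.1 -56.  217.2] [584.3 -56.  218.3]
rim l/r [681.2 -62.  114.6] [574.1 -62.  115.9]
```

{"method": "step_arm", "body": {"commands": [[[5.7, -4.4, 0], 0, 0], [[0, 0, 15], 0, 0], [[0, 0, 10], 0, 0], [[0, 0, 0], 0, 0], [[0, 0, 0], 0, 0]]}}

```text
clock: 6.55
eef_pos: [625.2, -62.7, 374.8]
tcp_rot: [-3.137, 0.017, -2.814]
contact_force: [-0.3, -1.2, -1.7]
opening: 0.125
```

```bash
python3 -c "
from h import *
plan(625.2,-62,372,198.5)"
```

```text
clock 6.55 pos [625.2 -62.7 374.8] rpy [-179.75    0.98 -161.21] F [-0.3 -1.2 -1.7] T [ 0.02 -0.   -0.02] open 0.125 q6 -2.0
shift tool [-0.2  0.6  2.8] turn 0.005
```

{"method": "step_arm", "body": {"commands": [[[0, 0, 6], 0, 0], [[0, 0, 5], 0, 0], [[0, 0, 4], 0, 0], [[0, 0, 3], 0, 0], [[0, 0, 0], 0, 0]]}}

```text
clock: 7.18
eef_pos: [625.7, -62.6, 355.9]
tcp_rot: [-3.137, 0.018, -2.813]
contact_force: [-0.3, 0.3, -1.4]
opening: 0.125
```

```bash
python3 -c "
from h import *
plan(625.2,-62,282,198.5)
s=grab_frame('side'); cv2.imwrite('pics/d_.png',s)"
```

```text
clock 7.17 pos [625.7 -62.6 355.9] rpy [-179.74    1.01 -161.2 ] F [-0.3  0.3 -1.4] T [-0.01 -0.   -0.02] open 0.125 q6 -2.0
shift tool [ 0.3  0.7 73.9] turn 0.005
```

{"method": "step_arm", "body": {"commands": [[[0, 0, 6], 0, 0], [[0, 0, 8], 0, 0], [[0, 0, 8], 0, 0], [[0, 0, 8], 0, 0], [[0, 0, 0], 0, 0]]}}

```text
clock: 7.85
eef_pos: [626.2, -62.5, 323.6]
tcp_rot: [-3.137, 0.017, -2.813]
contact_force: [-0.0, 0.6, -1.3]
opening: 0.124
```

```bash
python3 -c "
from h import *
plan(625.2,-62,271,198.5)"
```

```text
clock 7.85 pos [626.2 -62.5 323.6] rpy [-179.74    1.   -161.2 ] F [-0.   0.6 -1.3] T [-0.01  0.03  0.01] open 0.124 q6 -2.0
shift tool [ 0.8  0.8 52.6] turn 0.005
```

{"method": "step_arm", "body": {"commands": [[[0.3, 0, 8], 0, 0], [[0.3, 0, 8], 0, 0], [[0.3, 0, 8], 0, 0], [[0.2, 0, 8], 0, 0], [[0.2, 0, 8], 0, 0], [[0, 0, 5], 0, 0], [[0, 0, 3], 0, 0], [[0, 0, 0], 0, 0]]}}

```text
clock: 8.85
eef_pos: [625.8, -62.7, 272.7]
tcp_rot: [-3.138, 0.017, -2.814]
contact_force: [-0.7, -0.3, -1.3]
opening: 0.124
```

```bash
python3 -c "
from h import *
plan(625.2,-62,271,198.5)"
```

```text
clock 8.85 pos [625.8 -62.7 272.7] rpy [-179.78    0.98 -161.2 ] F [-0.7 -0.3 -1.3] T [0.06 0.13 0.02] open 0.124 q6 -2.0
shift tool [0.3 0.8 1.7] turn 0.005
```

{"method": "step_arm", "body": {"commands": [[[0, 0, 1.5], 0, 0], [[0, 0, 0], 0, 0.35], [[0, 0, 0], 0, 0.35], [[0, 0, 0], 0, 0.35], [[-0.5, 0, -25], 0, 0.35], [[-0.5, 0, -40], 0, 0.4], [[0, 0, -40], 0, 0.5]]}}

```text
clock: 9.72
eef_pos: [624.5, -62.5, 376.7]
tcp_rot: [-3.139, 0.014, -2.814]
contact_force: [0.0, -0.4, -0.0]
opening: 0.5
```

Run:
```python
from h import *
plan(625.2,-62,400,198.5)
t=grab_frame('top'); s=grab_frame('side')
a=cv2.resize(t[254:314,169:249],(400,300),interpolation=cv2.INTER_CUBIC); b=cv2.resize(s[330:402,333:429],(400,300),interpolation=cv2.INTER_CUBIC)
c=cv2.resize(s[180:255,195:295],(400,300),interpolation=cv2.INTER_CUBIC)
L=cv2.createCLAHE(4,(2,2)); f=lambda x:cv2.cvtColor(L.apply(cv2.cvtColor(x,cv2.COLOR_BGR2GRAY)),cv2.COLOR_GRAY2BGR)
cv2.imwrite('pics/e.png',np.vstack([np.hstack([f(a),f(b)]),np.hstack([c,cv2.resize(t[145:205,308:388],(400,300))])]))
```

```text
clock 9.72 pos [624.5 -62.5 376.7] rpy [-179.86    0.79 -161.21] F [ 0.  -0.4 -0. ] T [0.06 0.   0.03] open 0.5 q6 -2.0
shift tool [ -0.9   0.3 -23.3] turn 0.005
```

View pics/e.png

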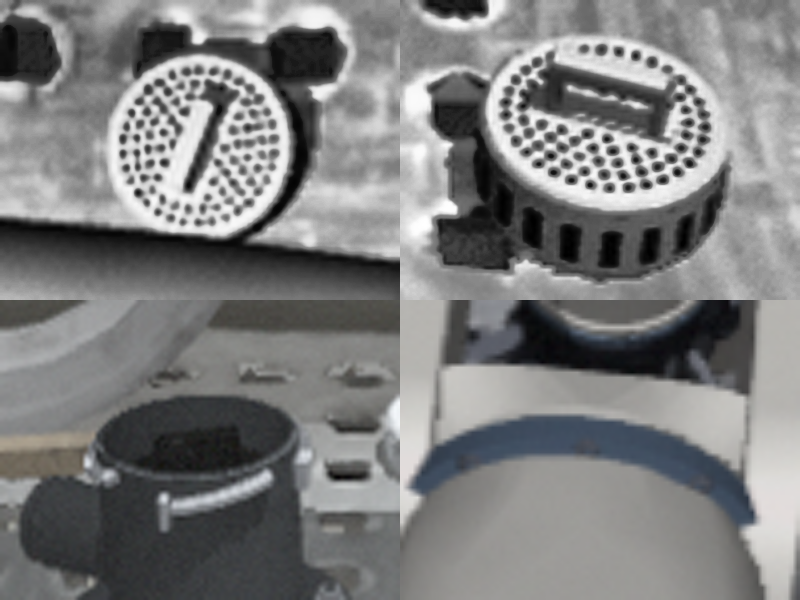

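The filter is in the pot with its tab at rim level. The screen's top circle is at crop (107–295, 54–238), so its centre is about top px (209.2,283.2). The handle top runs crop (201,100)–(182,190).

Run:
```python
from h import *
S=lambda x,y,o,k:(o[0]+x/k,o[1]+y/k)
def seg(n,a,b,z):
    P=onz(n,[a,b],z); d=P[1]-P[0]; print(n,'mid',P.mean(0)[:2].round(1),'len',np.hypot(*d[:2]).round(1),'yaw',np.degrees(np.arctan2(d[1],d[0])).round(1))
print('circle',onz('top',[(209.2,283.2)],36)[0].round(1))
seg('top',S(201,100,(169,254),5),S(182,190,(169,254),5),60)
k=400/96
seg('side',S(155,57,(333,330),k),S(270,82,(333,330),k),60)
for p in [(85,115),(328,115)]: print('side circ',onz('side',[S(*p,(333,330),k)],36)[0].round(1))
plan(373,267,330,165)
```

```text
circle [373.2 267.9  36. ]
top mid [371.6 267.5] len 43.1 yaw 169.4
side mid [375.9 274.3] len 41.9 yaw 162.1
side circ [420.4 272.2  36. ]
side circ [330.9 271.5  36. ]
clock 9.82 pos [625.9 -62.7 380.6] rpy [-179.67    1.21 -161.21] F [ 0.2 -0.2  0.1] T [ 0.03 -0.05 -0.02] open 0.498 q6 -2.0
shift tool [133.2 393.6  50.6] turn 0.59
```

{"method": "step_arm", "body": {"commands": [[[13, 39, 0], 0, 0.5], [[13, 39, 0], 0, 0.5], [[13, 39, 0], 0, 0.5], [[13, 39, 0], 0, 0.5], [[13, 39, 0], 0, 0.5], [[13, 39, 0], 0, 0.5], [[13, 39, 0], 0, 0.5], [[13, 39, 0], 0, 0.5], [[13, 39, 0], 0, 0.5], [[0, 0, 0], 0.15, 0.5], [[0, 0, 0], 0.15, 0.5], [[0, 0, 0], 0.15, 0.5], [[0, 0, 0], 0.14, 0.5], [[0, 0, 0], 0, 0.5]]}}

```text
clock: 11.58
eef_pos: [393.7, 240.4, 371.9]
tcp_rot: [3.134, 0.023, 2.863]
contact_force: [-0.5, 1.1, 0.6]
opening: 0.501
```

```bash
python3 -c "
from h import *
plan(374,269,280,165)"
```

```text
clock 11.57 pos [393.7 240.4 371.9] rpy [179.54   1.34 164.03] F [-0.5  1.1  0.6] T [-0.   -0.01 -0.02] open 0.501 q6 -0.74
shift tool [26.8 22.1 91.9] turn -0.017
```

```bash
cat >> h.py <<'E'
from scipy.spatial.transform import Rotation as Ro
def gplan(x,y,z,yaw,L=155):
    "bring grasp point (L ahead of TCP) to x,y,z"
    s=sense(); R=Ro.from_euler('xyz',s['tcp_rot']).as_matrix(); g=s['eef_pos']+R[:,2]*L
    tilt=np.degrees(np.arccos(-R[2,2])); w=s['tcp_rot'][2]
    print('clk',round(s['clock'],2),'tcp',s['eef_pos'].round(1),'gp',g.round(1),'tilt',tilt.round(2),'yaw',np.degrees(w).round(1),'F',s['contact_force'].round(1),'T',s['wrist_torque'].round(2),'open',round(s['opening'],3))
    print('shift tool',(R.T@(np.array([x,y,z])-g)).round(1),'turn',round(-((np.radians(yaw)-w+np.pi)%(2*np.pi)-np.pi),3))
E
python3 -c "
from h import *
gplan(374,269,115,165)"
```

```text
clk 11.57 tcp [393.7 240.4 371.9] gp [397.5 240.6 217. ] tilt 1.42 yaw 164.0 F [-0.5  1.1  0.6] T [-0.   -0.01 -0.02] open 0.501
shift tool [ 32.8  20.  101.4] turn -0.017
```

{"method": "step_arm", "body": {"commands": [[[16, 10, 30], -0.017, 0.5], [[16, 10, 30], 0, 0.5], [[0, 0, 25], 0, 0.5], [[0, 0, 0], 0, 0.5], [[0, 0, 0], 0, 0.5]]}}

```text
clock: 12.2
eef_pos: [370.3, 269.2, 285.0]
tcp_rot: [3.132, 0.026, 2.895]
contact_force: [-0.1, 0.9, 0.3]
opening: 0.503
```

```bash
python3 -c "
from h import *
gplan(374,269,56,165)
s=grab_frame('side'); cv2.imwrite('pics/f.png',cv2.resize(s[270:410,320:440],None,fx=5,fy=5,interpolation=cv2.INTER_CUBIC)[:600])"
```

```text
clk 12.2 tcp [370.3 269.2 285. ] gp [374.5 269.6 130. ] tilt 1.56 yaw 165.9 F [-0.1  0.9  0.3] T [-0.01  0.03 -0.02] open 0.503
shift tool [ 2.3 -1.4 74. ] turn 0.016
```

View pics/f.png

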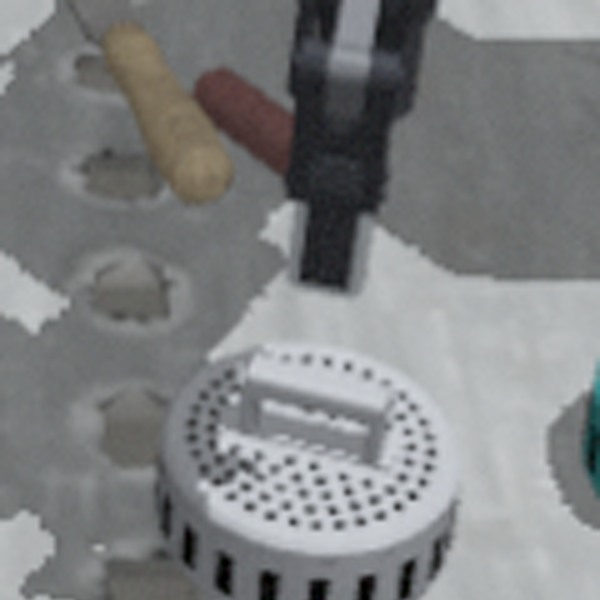

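{"method": "step_arm", "body": {"commands": [[[1.2, -0.7, 20], 0.016, 0.5], [[1.1, -0.7, 20], 0, 0.5], [[0, 0, 18], 0, 0.5], [[0, 0, 10], 0, 0.5], [[0, 0, 3], 0, 0.5], [[0, 0, 0], 0, 0.5]]}}

```text
clock: 13.0
eef_pos: [373.1, 269.9, 218.0]
tcp_rot: [3.123, 0.033, 2.88]
contact_force: [-0.5, 1.0, 0.1]
opening: 0.504
```

```bash
python3 -c "
from h import *
gplan(374,269,57,165)"
```

```text
clk 13.0 tcp [373.1 269.9 218. ] gp [378.8 271.3  63.1] tilt 2.17 yaw 165.0 F [-0.5  1.   0.1] T [ 0.   -0.    0.01] open 0.504
shift tool [ 4.2 -3.6  5.9] turn 0.0
```

{"method": "step_arm", "body": {"commands": [[[4.2, -3.6, 3], 0, 0.5], [[0, 0, 2], 0, 0.5], [[0, 0, 0], 0, 0.4], [[0, 0, 0], 0, 0], [[0, 0, 0], 0, 0], [[0, 0, 0], 0, 0]]}}

```text
clock: 13.75
eef_pos: [368.4, 267.7, 213.8]
tcp_rot: [3.121, 0.034, 2.88]
contact_force: [0.9, -0.4, -0.6]
opening: 0.123
```

```bash
python3 -c "
from h import *
gplan(626.5,-62,225,165)"
```

```text
clk 13.75 tcp [368.4 267.7 213.8] gp [374.4 269.4  59. ] tilt 2.3 yaw 165.0 F [ 0.9 -0.4 -0.6] T [-0.1   0.02 -0.03] open 0.123
shift tool [-334.7 -251.7 -159.8] turn 0.0
```

{"method": "step_arm", "body": {"commands": [[[0, 0, -20], 0, 0], [[0, 0, -40], 0, 0], [[0, 0, -45], 0, 0], [[0, 0, -40], 0, 0], [[-33, -25, 0], 0, 0], [[-33, -25, 0], 0, 0], [[-33, -25, 0], 0, 0], [[-33, -25, 0], 0, 0], [[-33, -25, 0], 0, 0], [[-33, -25, 0], 0, 0], [[-33, -25, 0], 0, 0], [[-33, -25, 0], 0, 0], [[-33, -25, 0], 0, 0], [[0, 0, 0], 0, 0], [[0, 0, 0], 0, 0]]}}

```text
clock: 15.62
eef_pos: [595.8, -37.7, 364.4]
tcp_rot: [3.125, 0.026, 2.883]
contact_force: [-0.0, -0.0, -1.8]
opening: 0.122
```

```bash
python3 -c "
from h import *
gplan(626.5,-62,200,165)"
```

```text
clk 15.62 tcp [595.8 -37.7 364.4] gp [600.3 -36.4 209.5] tilt 1.77 yaw 165.2 F [-0.  -0.  -1.8] T [-0.01  0.03  0.04] open 0.122
shift tool [-31.6 -18.2  10. ] turn 0.003
```

{"method": "step_arm", "body": {"commands": [[[-12, -7, 0], 0, 0], [[-12, -7, 0], 0, 0], [[-6, -4, 3], 0, 0], [[0, 0, 0], 0, 0], [[0, 0, 0], 0, 0]]}}

```text
clock: 16.25
eef_pos: [621.0, -62.6, 361.5]
tcp_rot: [3.125, 0.025, 2.885]
contact_force: [0.3, 0.1, -1.0]
opening: 0.128
```

```bash
python3 -c "
from h import *
gplan(626.5,-62,190,165)
s=grab_frame('side'); cv2.imwrite('pics/g.png',cv2.resize(s[130:230,190:300],None,fx=6,fy=6,interpolation=cv2.INTER_CUBIC))"
```

```text
clk 16.25 tcp [621.  -62.6 361.5] gp [625.5 -61.1 206.6] tilt 1.72 yaw 165.3 F [ 0.3  0.1 -1. ] T [ 0.01  0.01 -0.03] open 0.128
shift tool [-0.8 -0.8 16.6] turn 0.005
```

View pics/g.png

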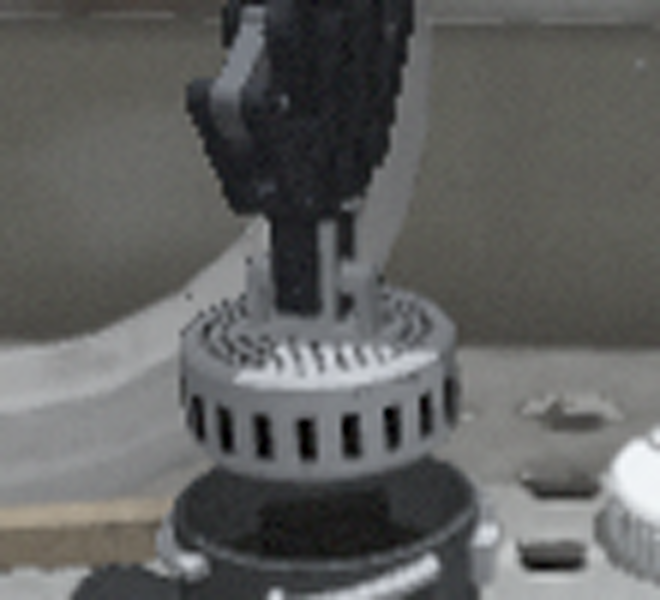

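The screen is held upright at x 182–460 (crop). The rim is at 172–482, with the filter tab visible inside.

```bash
python3 -c "
from h import *
def ony(px,y):
    o,d=ray('side',[px]); return (o+d[0]*((y-o[1])/d[0,1])).round(1)
for r in (362,435): print(ony((190+183/6,130+r/6),-61),ony((190+459/6,130+r/6),-61))
print('rim l/r',ony((190+172/6,130+508/6),-62),ony((190+482/6,130+508/6),-62))
"
```

```text
[672.6 -61.  169.5] [579.8 -61.  170.6]
[674.9 -61.  142.6] [580.8 -61.  143.8]
rim l/r [681.2 -62.  114.6] [574.1 -62.  115.9]
```

{"method": "step_arm", "body": {"commands": [[[-0.6, -0.8, 10], 0, 0], [[0, 0, 8], 0, 0], [[0, 0, 6], 0, 0], [[0, 0, 6], 0, 0], [[0, 0, 5], 0, 0], [[0, 0, 0], 0, 0]]}}

```text
clock: 17.05
eef_pos: [621.8, -62.7, 323.4]
tcp_rot: [3.126, 0.024, 2.886]
contact_force: [0.2, 0.0, -0.9]
opening: 0.125
```

```bash
python3 -c "
from h import *
gplan(626.5,-62,151,165)"
```

```text
clk 17.05 tcp [621.8 -62.7 323.4] gp [626.  -61.2 168.4] tilt 1.64 yaw 165.3 F [ 0.2  0.  -0.9] T [-0.07  0.04  0.03] open 0.125
shift tool [-0.3 -0.9 17.4] turn 0.006
```

{"method": "step_arm", "body": {"commands": [[[0, 0, 5], 0, 0], [[0, 0, 5], 0, 0], [[0, 0, 4], 0, 0], [[0, 0, 2], 0, 0], [[0, 0, 0], 0, 0]]}}

```text
clock: 17.68
eef_pos: [622.5, -62.5, 306.6]
tcp_rot: [3.125, 0.025, 2.886]
contact_force: [-0.3, -0.1, -1.3]
opening: 0.126
```

```bash
python3 -c "
from h import *
gplan(626.5,-62,151,165)"
```

```text
clk 17.68 tcp [622.5 -62.5 306.6] gp [626.8 -61.1 151.7] tilt 1.68 yaw 165.3 F [-0.3 -0.1 -1.3] T [-0.01 -0.02 -0.01] open 0.126
shift tool [ 0.  -1.   0.7] turn 0.006
```

{"method": "step_arm", "body": {"commands": [[[0, 0, 2], 0, 0], [[0, 0, 0], 0, 0.45], [[0, 0, 0], 0, 0.45], [[0, 0, 0], 0, 0.45], [[0, 0, -20], 0, 0.45], [[0, 0, -40], 0, 0.45], [[0, 0, -30], 0, 0.45], [[0, 0, 0], 0, 0.45]]}}

```text
clock: 18.68
eef_pos: [620.5, -63.5, 402.4]
tcp_rot: [3.125, 0.029, 2.886]
contact_force: [-0.3, 1.0, -0.8]
opening: 0.453
```

```bash
python3 -c "
from h import *
gplan(475.3,-289,200,145.7)
s=grab_frame('side'); cv2.imwrite('pics/k.png',np.hstack([cv2.resize(s[170:270,195:275],None,fx=5,fy=5,interpolation=cv2.INTER_CUBIC),cv2.resize(s[170:270,285:345],None,fx=5,fy=5,interpolation=cv2.INTER_CUBIC)]))"
```

```text
clk 18.68 tcp [620.5 -63.5 402.4] gp [625.4 -62.1 247.5] tilt 1.91 yaw 165.3 F [-0.3  1.  -0.8] T [-0.03  0.04  0.03] open 0.453
shift tool [  89.1 -258.2   40.6] turn 0.343
```

View pics/k.png

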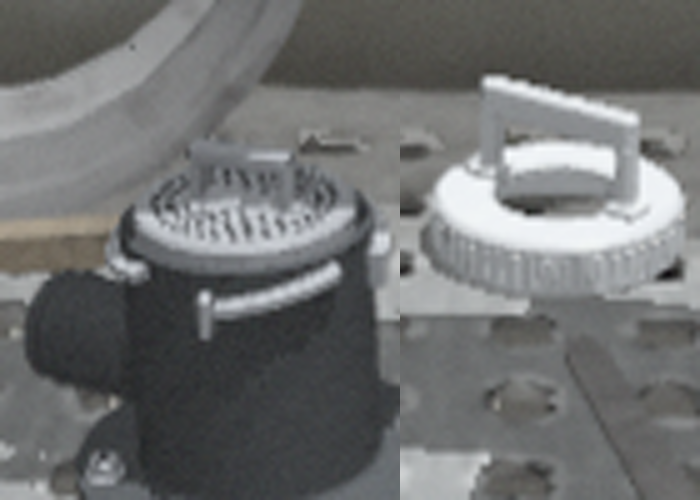

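The screen sits flat in the mouth with its handle up, at crop (245,180). The ring is in the open with its bar clear.

{"method": "step_arm", "body": {"commands": [[[12, -36, 0], 0, 0.45], [[12, -36, 0], 0, 0.45], [[12, -36, 0], 0, 0.45], [[12, -36, 0], 0, 0.45], [[12, -36, 0], 0, 0.45], [[12, -36, 0], 0, 0.45], [[12, -36, 0], 0, 0.45], [[0, 0, 0], 0.15, 0.45], [[0, 0, 0], 0.15, 0.45], [[0, 0, 0], 0.05, 0.45], [[0, 0, 0], 0, 0.45]]}}

```text
clock: 20.1
eef_pos: [466.9, -291.5, 386.5]
tcp_rot: [3.119, 0.005, 2.526]
contact_force: [-0.7, -0.5, -0.2]
opening: 0.455
```

```bash
python3 -c "
from h import *
gplan(475,-289.5,120,145.7)
P=onz('side',[(302,187),(332,193.6)],82); print(P.round(1),P.mean(0).round(1)); d=P[1]-P[0]; print(np.degrees(np.arctan2(d[1],d[0])))"
```

```text
clk 20.1 tcp [ 466.9 -291.5  386.5] gp [ 469.7 -289.1  231.6] tilt 1.34 yaw 144.7 F [-0.7 -0.5 -0.2] T [ 0.   -0.03 -0.05] open 0.455
shift tool [ -4.    0.2 111.6] turn -0.017
[[ 515.7 -298.2   82. ]
 [ 440.1 -257.5   82. ]] [ 477.9 -277.9   82. ]
151.6638761941192
```

{"method": "step_arm", "body": {"commands": [[[-4, 0, 30], -0.03, 0.5], [[0, 0, 35], 0, 0.5], [[0, 0, 30], 0, 0.5], [[0, 0, 15], 0, 0.5], [[0, 0, 0], 0, 0.5], [[0, 0, 0], 0, 0.5]]}}

```text
clock: 20.85
eef_pos: [472.5, -291.9, 273.8]
tcp_rot: [3.119, 0.006, 2.564]
contact_force: [0.2, -0.2, 0.2]
opening: 0.501
```

```bash
python3 -c "
from h import *
gplan(474.5,-289,72,146.3)"
```

```text
clk 20.85 tcp [ 472.5 -291.9  273.8] gp [ 475.2 -289.5  118.8] tilt 1.34 yaw 146.9 F [ 0.2 -0.2  0.2] T [-0.01 -0.   -0.01] open 0.501
shift tool [ 1.2 -1.1 46.8] turn 0.011
```

{"method": "step_arm", "body": {"commands": [[[1, -1, 12], 0, 0.5], [[0, 0, 15], 0, 0.5], [[0, 0, 12], 0, 0.5], [[0, 0, 6], 0, 0.5], [[0, 0, 0], 0, 0.5], [[0, 0, 0], 0, 0], [[0, 0, 0], 0, 0], [[0, 0, 0], 0, 0], [[0, 0, 0], 0, 0]], "force": 80}}

```text
clock: 21.98
eef_pos: [472.5, -292.1, 228.1]
tcp_rot: [3.119, 0.01, 2.564]
contact_force: [-0.4, -0.1, -0.1]
opening: 0.125
```

```bash
python3 -c "
from h import *
gplan(474.5,-289,72,146.3)
gplan(626.5,-62,215,151)"
```

```text
clk 21.98 tcp [ 472.5 -292.1  228.1] gp [ 475.7 -290.1   73.2] tilt 1.39 yaw 146.9 F [-0.4 -0.1 -0.1] T [-0.15  0.22 -0.  ] open 0.125
shift tool [1.6 0.2 1.2] turn 0.011
clk 21.98 tcp [ 472.5 -292.1  228.1] gp [ 475.7 -290.1   73.2] tilt 1.39 yaw 146.9 F [-0.4 -0.1 -0.1] T [-0.15  0.22 -0.  ] open 0.125
shift tool [  -3.3  276.5 -135.7] turn -0.071
```

{"method": "step_arm", "body": {"commands": [[[0, 0, -15], 0, 0], [[0, 0, -35], 0, 0], [[0, 0, -45], 0, 0], [[0, 0, -45], 0, 0], [[0, 0, -25], 0, 0], [[0, 0, 0], 0, 0], [[0, 38, 0], 0, 0], [[0, 38, 0], 0, 0], [[0, 38, 0], 0, 0], [[0, 38, 0], 0, 0], [[0, 38, 0], 0, 0], [[0, 38, 0], 0, 0], [[0, 25, 0], -0.07, 0], [[0, 0, 0], 0, 0], [[0, 0, 0], 0, 0]]}}

```text
clock: 23.85
eef_pos: [607.3, -74.4, 397.2]
tcp_rot: [3.123, 0.0, 2.634]
contact_force: [-0.8, -0.6, -1.8]
opening: 0.123
```

```bash
python3 -c "
from h import *
gplan(627,-62,240,151)"
```

```text
clk 23.85 tcp [607.3 -74.4 397.2] gp [608.8 -71.9 242.2] tilt 1.06 yaw 150.9 F [-0.8 -0.6 -1.8] T [ 0.01 -0.01 -0.02] open 0.123
shift tool [-11.1  17.5   2.6] turn -0.002
```

{"method": "step_arm", "body": {"commands": [[[-5.5, 9, 0], 0, 0], [[-5, 8, 0], 0, 0], [[0, 0, 0], 0, 0], [[0, 0, 0], 0, 0]]}}

```text
clock: 24.35
eef_pos: [625.3, -66.0, 397.0]
tcp_rot: [3.124, -0.001, 2.63]
contact_force: [-0.2, 0.4, -0.8]
opening: 0.125
```

```bash
python3 -c "
from h import *
gplan(627,-62,195,151)
s=grab_frame('side'); cv2.imwrite('pics/m.png',cv2.resize(s[100:240,190:300],None,fx=5,fy=5,interpolation=cv2.INTER_CUBIC)[:600])
# ring silhouette: bright columns
g=cv2.cvtColor(s,cv2.COLOR_BGR2GRAY); m=cv2.inRange(g,190,255); m[:, :195]=0; m[:,290:]=0; m[220:]=0
n,l,st,ce=cv2.connectedComponentsWithStats(m); i=1+st[1:,4].argmax(); print(st[i])
"
```

```text
clk 24.35 tcp [625.3 -66.  397. ] gp [626.6 -63.5 242. ] tilt 1.03 yaw 150.7 F [-0.2  0.4 -0.8] T [-0.01 -0.04  0.01] open 0.125
shift tool [ 0.3  0.7 47.1] turn -0.006
[213 177  59  14 419]
```

View pics/m.png

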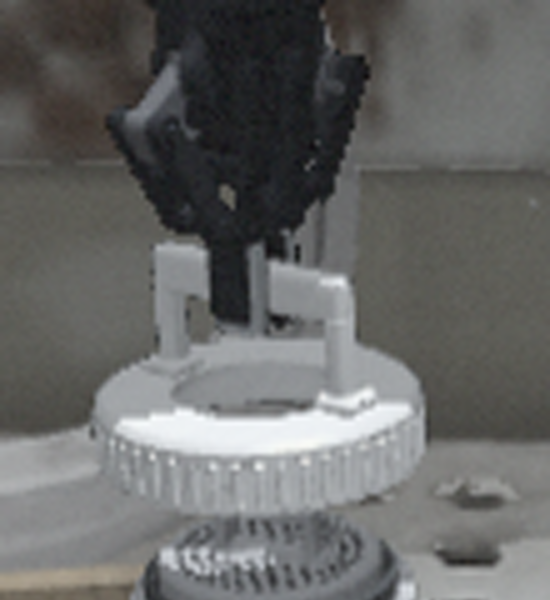

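The ring is held level over the screen, spanning x 92–425 (5x crop), so its centre is at about px 241.7.

```bash
python3 -c "
from h import *
def ony(px,y):
    o,d=ray('side',[px]); return (o+d[0]*((y-o[1])/d[0,1])).round(1)
for r in (415,445): print(ony((190+92.5/5,100+r/5),-63),ony((190+425/5,100+r/5),-63))
"
```

```text
[695.8 -63.  184.2] [562.4 -63.  185.8]
[697.  -63.  171.2] [562.8 -63.  172.8]
```

{"method": "step_arm", "body": {"commands": [[[0.3, 1, 10], 0, 0], [[0, 0, 12], 0, 0], [[0, 0, 10], 0, 0], [[0, 0, 5], 0, 0], [[0, 0, 0], 0, 0]]}}

```text
clock: 25.02
eef_pos: [625.1, -64.4, 356.5]
tcp_rot: [3.124, -0.002, 2.63]
contact_force: [-0.2, -0.0, -1.2]
opening: 0.129
```

```bash
python3 -c "
from h import *
gplan(627,-62,177,151)"
```

```text
clk 25.02 tcp [625.1 -64.4 356.5] gp [626.1 -61.9 201.5] tilt 1.0 yaw 150.7 F [-0.2 -0.  -1.2] T [-0.03  0.06  0.02] open 0.129
shift tool [-0.9 -0.1 24.5] turn -0.006
```

{"method": "step_arm", "body": {"commands": [[[0.3, 0, 5], -0.005, 0], [[0, 0, 5], 0, 0], [[0, 0, 4], 0, 0], [[0, 0, 3], 0, 0], [[0, 0, 0], 0, 0]]}}

```text
clock: 25.65
eef_pos: [625.2, -64.0, 338.9]
tcp_rot: [3.124, -0.001, 2.635]
contact_force: [-0.1, 0.0, -1.4]
opening: 0.123
```

```bash
python3 -c "
from h import *
gplan(626,-62,177,151)"
```

```text
clk 25.65 tcp [625.2 -64.  338.9] gp [626.4 -61.5 184. ] tilt 1.02 yaw 151.0 F [-0.1  0.  -1.4] T [ 0.   -0.02 -0.02] open 0.123
shift tool [ 0.1 -0.8  7. ] turn -0.0
```

{"method": "step_arm", "body": {"commands": [[[0, -0.4, 3], 0, 0], [[0, 0, 3], 0, 0], [[0, 0, 1.5], 0, 0], [[0, 0, 0], 0, 0]]}}

```text
clock: 26.15
eef_pos: [625.4, -64.3, 331.9]
tcp_rot: [3.123, 0.0, 2.635]
contact_force: [-0.5, 0.3, 3.0]
opening: 0.123
```

```bash
python3 -c "
from h import *
gplan(626,-62,177,151)"
```

```text
clk 26.15 tcp [625.4 -64.3 331.9] gp [626.8 -61.9 176.9] tilt 1.04 yaw 151.0 F [-0.5  0.3  3. ] T [-0.1   0.2   0.02] open 0.123
shift tool [ 0.6 -0.5 -0.1] turn -0.0
```

{"method": "step_arm", "body": {"commands": [[[0, 0, 1], 0.12, 0], [[0, 0, 1], 0.12, 0], [[0, 0, 1], 0.12, 0], [[0, 0, 0.5], 0, 0]], "force": 100}}

```text
clock: 26.65
eef_pos: [626.5, -64.5, 330.8]
tcp_rot: [3.122, -0.002, 2.267]
contact_force: [-0.8, 0.7, 2.1]
opening: 0.12
```

```bash
python3 -c "
from h import *
gplan(626.8,-61.9,170,86)"
```

```text
clk 26.65 tcp [626.5 -64.5 330.8] gp [628.5 -62.4 175.8] tilt 1.11 yaw 129.9 F [-0.8  0.7  2.1] T [-0.14  0.41 -0.13] open 0.12
shift tool [ 1.5 -1.1  5.8] turn 0.766
```

{"method": "step_arm", "body": {"commands": [[[0, 0, 1.3], 0.12, 0], [[0, 0, 1.5], 0.12, 0], [[0, 0, 1.5], 0.12, 0], [[0, 0, 1], 0, 0]]}}

```text
clock: 27.15
eef_pos: [626.8, -64.2, 327.2]
tcp_rot: [3.123, -0.008, 1.911]
contact_force: [-1.9, 0.2, 8.0]
opening: 0.124
```

```bash
python3 -c "
from h import *
gplan(626.8,-61.9,170,86)"
```

```text
clk 27.15 tcp [626.8 -64.2 327.2] gp [629.1 -62.2 172.2] tilt 1.14 yaw 109.5 F [-1.9  0.2  8. ] T [-0.3   0.67 -0.05] open 0.124
shift tool [ 1.  -2.1  2.2] turn 0.41
```

{"method": "step_arm", "body": {"commands": [[[0.3, -0.6, 1.3], 0.12, 0], [[0.2, -0.4, 1.3], 0.12, 0], [[0, 0, 1.3], 0.12, 0], [[0, 0, 1], 0.08, 0], [[0, 0, 0.5], 0.05, 0]]}}

```text
clock: 27.78
eef_pos: [625.7, -63.4, 324.3]
tcp_rot: [3.128, -0.012, 1.439]
contact_force: [-2.8, 2.1, 7.2]
opening: 0.122
```

```bash
python3 -c "
from h import *
gplan(626.8,-61.9,170,86)"
```

```text
clk 27.77 tcp [625.7 -63.4 324.3] gp [628.  -61.9 169.3] tilt 1.03 yaw 82.4 F [-2.8  2.1  7.2] T [0.   0.57 3.14] open 0.122
shift tool [-0.2 -1.2 -0.7] turn -0.062
```

The wrist torque has reached 3.1 N m after 68° of turn and a 7.6 mm drop, so the ring is at its stop. Relax, release and rise.

{"method": "step_arm", "body": {"commands": [[[0, 0, 0], -0.02, 0], [[0, 0, 0], 0, 0], [[0, 0, 0], 0, 0.35], [[0, 0, 0], 0, 0.35], [[0, 0, 0], 0, 0.35]]}}

```text
clock: 28.4
eef_pos: [625.9, -63.3, 324.0]
tcp_rot: [3.127, -0.012, 1.469]
contact_force: [-0.4, 0.3, -0.5]
opening: 0.348
```

```bash
python3 -c "
from h import *
gplan(626.8,-61.9,170,86)"
```

```text
clk 28.4 tcp [625.9 -63.3 324. ] gp [628.3 -61.7 169.1] tilt 1.07 yaw 84.2 F [-0.4  0.3 -0.5] T [-0.02  0.03  0.01] open 0.348
shift tool [-0.3 -1.5 -1. ] turn -0.032
```

{"method": "step_arm", "body": {"commands": [[[0, 0, -15], 0, 0.35], [[0, 0, -30], 0, 0.35], [[0, 0, -45], 0, 0.35], [[0, 0, -45], 0, 0.35], [[0, -40, 0], 0, 0.35], [[0, -50, 0], 0, 0.35], [[0, -50, 0], 0, 0.35], [[0, -50, 0], 0, 0.35], [[0, 0, 0], 0, 0.35], [[0, 0, 0], 0, 0.35]]}}

```text
clock: 29.65
eef_pos: [429.8, -45.0, 469.7]
tcp_rot: [3.115, -0.014, 1.464]
contact_force: [0.0, -0.4, 0.1]
opening: 0.345
```

Run:
```python
from h import *
gplan(626.8,-61.9,170,86)
s=grab_frame('side');t=grab_frame('top');cv2.imwrite('pics/s9.png',s);cv2.imwrite('pics/t9.png',t)
for n,im,exp in (('side',s,(626.5,-62,138)),('top',t,(626.5,-62,138))):
    c=proj(n,[exp])[0].astype(int); g=cv2.cvtColor(im,cv2.COLOR_BGR2GRAY); m=cv2.inRange(g,150,255); k=np.zeros_like(m); cv2.circle(k,tuple(int(v) for v in c),38 if n=='top' else 45,255,-1)
    m&=k; nn,l,st,ce=cv2.connectedComponentsWithStats(m); i=1+st[1:,4].argmax(); print(n,'exp',c,st[i],ce[i])
# expected outline of top face (z=133-? ring_mid+ -12 => mouth+6 =126)  extremes
a=np.radians(np.arange(0,360,5)); o=lambda z,r:np.c_[626.5+r*np.cos(a),-62+r*np.sin(a),np.full(len(a),z)]
for n in('side','top'):
    for z in (126,133): p=proj(n,o(z,65)); print(n,z,p.min(0).round(1),p.max(0).round(1))
    yaw=np.radians(86)
    for dz in (0,7):
        p=proj(n,[[626.5+e*47*np.cos(yaw),-62+e*47*np.sin(yaw),179+dz] for e in(-1,1)]);print('bar top ends',dz,p.round(1).tolist())
```

```text
clk 29.65 tcp [429.8 -45.  469.7] gp [434.2 -43.4 314.8] tilt 1.73 yaw 83.9 F [ 0.  -0.4  0.1] T [0.01 0.06 0.01] open 0.345
shift tool [1.000e-01 1.895e+02 1.499e+02] turn -0.037
side exp [244 204] [ 201  178   83   59 1858] [245.55920344 215.13401507]
top exp [347 167] [ 309  140   68   40 1387] [341.35616438 159.19899063]
side 126 [212.6 197.4] [276.4 224.1]
side 133 [212.3 194.4] [276.3 220.9]
bar top ends 0 [[247.9, 177.6], [238.0, 195.2]]
bar top ends 7 [[247.7, 174.4], [237.7, 191.8]]
top 126 [319.3 141.8] [376.2 196.9]
top 133 [319.2 140.9] [376.4 196.2]
bar top ends 0 [[369.5, 164.1], [326.9, 161.4]]
bar top ends 7 [[369.6, 163.2], [326.8, 160.5]]
```

Run:
```python
from h import *
s=cv2.imread('pics/s9.png',0); t=cv2.imread('pics/t9.png',0)
print('side cols');
for r in range(166,240,3): print(r,' '.join('%3d'%v for v in s[r,204:288:3]))
print('top')
for r in range(136,204,4): print(r,' '.join('%3d'%v for v in t[r,312:384:3]))
```

```text
side cols
166 100 100 102 100 100  98  95  96  97  96 128 143 102 111 107  92 114 111  88  91  91  90  90  88  85  91  92  95
169  95  99  98  97  97  96  92  93  95 124 143 138 107 112 107 110 115 105  86  87  89  87  88  87  85  89  89  86
172  90  92  89  91  85  85  86  86 140 133 133 110 115 115 100 112 113  85  85  85  83  86  85  84  82  85  85  86
175  86  81  85  82  80  83  86 145 146 147 103 119 119 111 115 118 109  80  80  82  81  80  79  83  82  84  85  81
178  81  80  78  80  77  90 146 150 149 123 123 123 120 118 174 107  78  75  74  76  80  78  80  79  77  76  77  81
181  73  76  77  93 145 151 152 151 128 126 124 125 113 232 233 100  74  72  70  73  73  74  74  75  74  77  77  77
184  72  97 150 153 157 153 155 132 122 124 127 115 129 239 198  67  65  69  68  68  74  70  70  71  73  71  75  75
187 143 158 159 152 158 158 128 123 125 126 125 116 221 236 154 102  93  92  86  78  81  88  86  80  77  81  80  81
190 148 143 156 161 146 130 117 124 128 129 119 114 238 220 133 134 134 132 128 124 129 128 129 129 129 130 130 131
193 160 166 159 133 133 133 119 123 131 130 11
[... 2813 characters left out ...]

176 129 124  73 185 226 227 227 227 124  81 132 144  99  84  68  85 101 145 143 142 141 115  56  89
180 161 156  78 135 132 127 123 117 114 107 101 109  97  73  96  75 143 144 145 142 141  69  46  98
184 182 158 129 165 162 159 156 155 154 152 151 149 144 140 135 132 128 124 118 114 108  99  57 128
188 196 120 179 186 185 185 182 181 178 176 174 174 172 170 168 166 162 161 158 155 155 149  80 157
192 198  90 197 201 201 198 200 196 195 194 193 190 190 188 186 186 184 184 181 180 180 176  87 178
196 200  85 212 214 211 210 210 208 207 207 206 204 203 203 202 200 199 197 196 195 193 192  81 196
200 196 132 221 220 220 218 218 218 217 216 215 215 214 213 211 210 210 209 207 207 206 205  65 199
```

```bash
python3 -c "
from h import *
gplan(626.8,-61.9,170,86); print(sign_off())"
```

```text
clk 29.75 tcp [430.2 -45.  469.1] gp [434.3 -43.4 314.2] tilt 1.66 yaw 83.9 F [ 0.7  0.4 -0.5] T [-0.06 -0.02  0.01] open 0.35
shift tool [1.000e-01 1.896e+02 1.491e+02] turn -0.037
the job is handed in; nothing more can be done
None
```

The spark trap is back together. The filter is seated in the pot, the grey spark screen is flat on top of it, and the clamp ring is screwed clockwise to its stop. I handed the job in at about 30 s with the arm clear and its force reading close to zero. `sign_off` reports no verdict.

**Ring down and holding:** it turned about 68° and dropped about 7.6 mm, and the wrist torque rose to 3.1 N m at the stop. After I let go, the last side-camera pixels matched the screwed-down height to within about 1 mm: top face front edge at row 224 (224.1 expected home, 220.9 if still up), bar at row 178 (177.6 expected).

**Not fully certain:**
- **Bar angle:** the top view put the bar at roughly 84–90° yaw, which is only a rough reading and about 2° looser than the wrist angle.
- **Clamping force:** I did not measure the ring's press on the screen; it is inferred from the height and the stop.
- **Off-level tool:** it drifted 1–2° off level during the job. The parts still went in without jamming.
- **Final check:** my picture views were used up (12 of 12), so it was done from pixel values only.

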